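Post a used cell into the lidded cell box

TASK

Put the used AA cell away in the grey used-cell box: with the lid shut, lay the cell crosswise on the box's sloping chute and let go, so that it rests against the lid's lip. Then press the side lever well down and hold the lid up until the cell has rolled into the box, and let the lever come back up so that the lid is fully shut. Leave the other things on the desk where they are.

Things in the scene. Friction and masses are not known exactly. Their poses are not given: they have to be found in the camera images.
- cell_mid (a point): Centre of the used AA cell: a black and gold cylinder, 14 mm in diameter, 50 mm long, 23 g, lying loose on the desk, its long axis along this frame's y. It rolls easily. It starts on the left or the right part of the desk; on the other lies an eraser (white and blue, 22x50x12 mm).
- cell_box: Used-cell box, fixed to the desk: grey, x -115 to +90 mm, y -47 to +47 mm. Origin on the desk; x points away from the robot, turned up to 0.3 rad. In front it has an aluminium chute, 84 mm wide between cheeks 12 mm high, that falls from 112 mm height at x = -115 mm to 80 mm at x = -12 mm, where the shut lid's lip stops what rolls down. Behind the lip: the mouth of the hollow box (floor 5 mm high).
- chute_spot (a point): Point on the chute's surface, on its middle line, 63 mm uphill (in x) of the lip and 99 mm above the desk: a good spot to lay the cell. Axes parallel to cell_box; the surface falls toward +x at 0.30 rad (17 degrees). A cell laid with its axis along y rolls down to the lip by itself; laid lengthwise it stays put.
- lid (a joint): White lid, a shallow cap 94 mm wide, 104 mm long, top 111 mm above the desk when shut, hinged at the back (x = +85 mm, 83 mm high). It is linked to the lever and opens by twice the lever's angle: 0 rad = shut, 0.9 rad = fully raised (front edge 180 mm above the desk). The cell passes under the lip from about 0.25 rad.
- lever (a joint): Lid-lift lever at the box's right (-y) side, hinged 60 mm above the desk at y = -55 mm, x = 0 on an axis along the box's x. 0 rad = released (arm tilted up 0.25 rad), 0.45 rad = pressed fully down to its stop. A spring returns it: about 3 N at the pad to start, 6 N fully down.
- lever_pad (a point): Centre of the top of the lever's black ribbed pad, 44 mm (x) by 42 mm (y), 8 mm thick, about 88 mm high when released and 86 mm out from the hinge; pressed fully it sinks by about 39 mm. Nothing is below it.

How it is judged:
By the outcome, as a careful person would: the job done as asked, in the order asked, and still so for the second after the job is handed in, with the robot touching nothing.
It also fails if it takes over 50 s, if anything falls off the work surface, if the arm or the gripper's body presses on something with over 40 N, if the wrist force passes 120 N, or if a joint passes its speed limit or range.

ROBOT

A 7-joint arm with a two-finger parallel gripper is mounted at the origin on a cart in front of the work surface, level with it; the furniture and walls round the work are solid. World frame = base frame: x ahead of the robot, y to its left, z up, the work surface at z = 0. Lengths are in mm, angles in rad, forces in N, time in s.
With the tool pointing down it reaches from about 425 to 1025 mm from the base axis. Payload 3.6 kg.
Tool frame: the origin (TCP) lies at the very end of the fingers, on their centre line; the grasp point (between the pads) lies 19 mm behind it; z points along the fingers, y is the line along which they close (so a half turn about z gives the same grasp; the last joint's range is limited). The gripper opens to 85 mm and grips with 20 to 120 N. Pads are 22 mm wide; open, the fingers measure 114 mm over their backs; the gripper's body (76 mm by 85 mm) begins 54 mm behind the grasp point. The pads swing forward as they close: fully open they stand 13 mm farther back than shut.
Start: joints at [1.107, 0.591, 0.048, 1.609, -0.033, 0.943, -0.034], TCP at [262.038, -675.993, 231.302] pointing down, gripper open.
Joint ranges: [-2.69, 2.69], [-0.47, 2.24], [-1.27, 1.36], [0.19, 2.51], [-1.53, 4.68], [0.08, 2.07], [-3.09, 3.09]. Speed limits (rad/s): [2.57, 2.57, 3.14, 3.14, 3.14, 3.14, 3.14].

INTERFACE

Orientations are given as a unit quaternion [x, y, z, w].
In Python, from cell import robot gives the robot as it stands. The module is installed in compiled form; this text tells all that it offers.
- The arm moves only by the tool play_rows, never from a script. Its argument "steps" is a list that holds one entry, the list of rows, each a list of 7 numbers: the turn, a rotation vector about the tool's x, y, z in units of 5 degrees (1.0 is 5 degrees), then the shift along the tool's x, y, z in units of 40 mm (1.0 is 40 mm), then the opening, from 0 (shut) to 1 (fully open). A call has 1 to 20 rows; each row is the pose to reach, as a shift and turn from the pose commanded when the call began, along the tool's axes at that moment; what a row does not reach only later rows make up. A row lasts 1/12 s, in which the tool goes at most 41.7 mm and 7.16 degrees, less where a joint would pass 70% of its speed; a pose out of reach is approached as far as the arm can. A call with a gripper value outside its range is refused whole. The fingers move at their own pace and stop on an object; the grip force is fixed at half the most. Time passes only in rows, so rows that repeat a pose let the fingers close. It gives the time, the measured TCP pose, the force, the opening and the grip force at its end, in the units of the state.
- robot.sense(): the state, without advancing time (a new reading comes with each control period).
- robot.capture(name): name is "scene" or "top" or "wrist"; returns a dict with "img" (384x512x3 uint8, red, green, blue), "depth" (384x512 float32, mm along the optical axis (not along the pixel's ray), 0 where there is no reading), "vfov" (degrees; the focal length in pixels is half the picture's height over the tangent of half this angle, whatever the lens; pixels are square), "cx", "cy" (the principal point, pixels), "view" (4x4, takes a point from world to camera coordinates); the wrist camera has in their place "tool_from_camera" (4x4, takes a point from camera to tool coordinates, whose origin is the TCP and whose axes are the flange's). Camera axes: x right, y up, looking along -z (the intrinsics and any distortion apply to the point x, -y, -z); pixel columns grow to the right and rows downward; lengths in mm; the calibration is good to about 2 mm. A picture is of the moment at which its call begins: read the wrist's pose just before it.
- robot.finish_job(): hands the job in; it is judged then, once.
The state is a dict: "clock": time; "joints": joint angles; "qvel": joint speeds; "joint_efforts": joint torques, N m; "tool_pos": TCP position; "eef_rot": TCP orientation; "force": force on the tool from outside, world axes, zero at the start; "torque": the same for the moment, N m; "finger_gap": finger opening in mm; "grip_force": force on a finger pad.
Only numpy, scipy, OpenCV 4.12 (cv2) and the standard library are available. Lean on these libraries where they do the work, as an engineer would, in place of code of your own. Each camera call takes 0.05 s, during which the arm holds its last target. There are 200 camera calls.

## Working session

There is one attempt and no reset: what is moved stays moved. The work goes in short steps, Python scripts to look and compute and a tool call to move; the robot and the scene stay as the last step left them, time stands still between calls to the robot, and variables do not carry over. Pictures are saved under pics/ and viewed, at most 10 in all, crops included, and the job is handed in when it is done.

Besides the shell and the picture viewer there is one more tool, called after ">>>" as name(argument=value, ...) on one line, values as JSON. play_rows: Moves the arm, as the interface text tells. Its arguments: {"type":"object","properties":{"steps":{"type":"array","items":{"type":"array","items":{"type":"array","items":{"type":"number"}}}}},"required":["steps"]}

```bash
mkdir -p pics; cat > h.py <<'E'
import numpy as np, cv2
from cell import robot
from scipy.spatial.transform import Rotation as R
def save(c,n): cv2.imwrite('pics/'+n,c['img'][:,:,::-1])
def cloud(c,T=None):
    """world points HxWx3; T = world_from_camera"""
    if T is None: T=np.linalg.inv(np.array(c['view']))
    d=c['depth']; h,w=d.shape; f=h/2/np.tan(np.radians(c['vfov'])/2)
    v,u=np.mgrid[:h,:w]
    P=np.stack([(u-c['cx'])/f*d,-(v-c['cy'])/f*d,-d,np.ones_like(d)],-1)
    W=(P@T.T)[...,:3]; W[d==0]=np.nan
    return W
def tool():
    s=robot.sense(); T=np.eye(4); T[:3,:3]=R.from_quat(s['eef_rot']).as_matrix(); T[:3,3]=s['tool_pos']; return T
E
python3 - <<'E'
from h import *
s=robot.sense(); print(s)
a=robot.capture('scene');b=robot.capture('top')
print({k:v for k,v in b.items() if k not in('img','depth')})
cv2.imwrite('pics/a.png',np.vstack([a['img'],b['img']])[:,:,::-1][:, :]) 
im=np.hstack([a['img'],b['img']])[:,:,::-1]; cv2.imwrite('pics/ab.png',cv2.resize(im,(800,300)))
save(b,'top.png')
np.savez('top.npz',W=cloud(b),img=b['img'])
E
```

```text
{'clock': 0.0, 'joints': array([ 1.10752573,  0.59209219,  0.04828187,  1.60982921, -0.0332863 ,
        0.94267734, -0.03371786]), 'qvel': array([-0.00030573,  0.00186775, -0.00020508,  0.00181518, -0.00027679,
       -0.00149215, -0.00073988]), 'joint_efforts': array([ 5.76215666e-05, -5.48686409e+01,  1.54621739e+00, -1.98125535e+01,
        9.28051217e-03,  8.65685666e-03,  4.32298677e-06]), 'tool_pos': array([ 261.73347035, -675.22652523,  230.15730344]), 'eef_rot': array([ 9.82948889e-01,  1.83875692e-01, -2.63441719e-04, -1.06899914e-03]), 'force': array([-0.40416549,  0.30673696,  0.48999342]), 'torque': array([0.04202862, 0.05251552, 0.00926033]), 'grip_force': 0.0, 'finger_gap': 85.62723119257674}
{'vfov': 57.854263692083265, 'cx': 259.7099333368989, 'cy': 195.7422513887741, 'view': array([[ 2.12895591e-02, -9.99762946e-01,  4.56146214e-03,
         3.89181574e+01],
       [ 9.84931103e-01,  2.17565312e-02,  1.71573236e-01,
        -5.70248013e+02],
       [-1.71631806e-01,  8.40007390e-04,  9.85160808e-01,
        -1.05806277e+03],
       [ 0.00000000e+00,  0.00000000e+00,  0.00000000e+00,
         1.00000000e+00]])}
```

View pics/top.png

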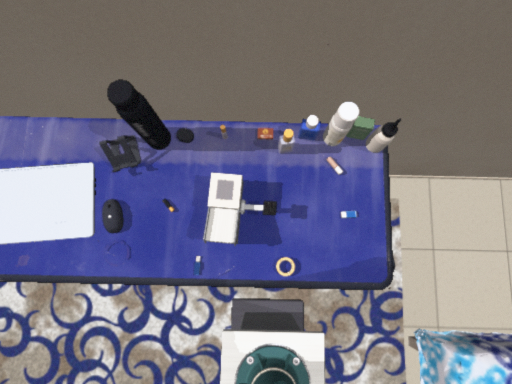

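View pics/ab.png

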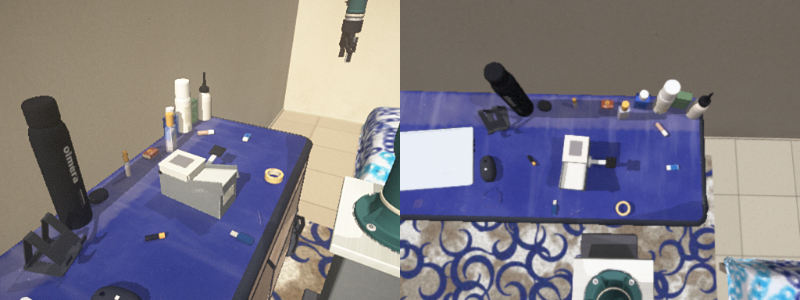

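The top view shows the box with its lid at about (224,195), the chute below it, the lever pad at (270,208), and the black and gold cell at (169,205). The eraser is at (348,214). The robot base is at the bottom.

```bash
python3 - <<'E'
from h import *
z=np.load('top.npz');W=z['W'];im=z['img']
np.set_printoptions(precision=1,suppress=True)
for n,(u,v) in dict(cell=(169,205),pad=(270,208),lid=(225,190),chute=(221,228),eraser=(348,214),desk=(300,220),other=(198,265)).items(): print(n,W[v,u])
# cell: gold+black pixels
sub=slice(195,217),slice(158,182)
hsv=cv2.cvtColor(im,cv2.COLOR_RGB2HSV)
blue=(hsv[...,0]>105)&(hsv[...,0]<135)&(hsv[...,1]>120)
m=~blue[sub]; pts=W[sub][m]; print(m.sum()); print('\n'.join(''.join('#' if x else '.' for x in r) for r in m))
print(np.nanmean(pts,0),np.nanmedian(pts,0))
c=np.cov(pts[~np.isnan(pts[:,0])][:,:2].T); print(np.linalg.eigh(c))
# box top: z between 75 and 125
reg=np.zeros(im.shape[:2],bool); reg[165:250,195:300]=1
b=reg&(W[...,2]>104)&(W[...,2]<120)&(W[...,1]>-20)
P=W[b]; r=cv2.minAreaRect(P[:,:2].astype(np.float32)); print('lidtop',r,P.mean(0))
b=reg&(W[...,2]>72); P=W[b]; q=P[:,:2].astype(np.float32)
print('all',q.min(0),q.max(0))
b=reg&(hsv[...,2]<70)&(W[...,2]>60)&(np.arange(512)[None]>255); P=W[b]; print('pad',b.sum(),P.mean(0),cv2.minAreaRect(P[:,:2].astype(np.float32)))
E
```

```text
cell [538.  346.9  15.1]
pad [524.7  19.2  91.7]
lid [573.6 156.2 112.1]
chute [459.9 164.7 101.9]
eraser [ 521.1 -237.8   15.5]
desk [499.7 -83.1   0.4]
other [347.5 244.    5.2]
78
........................
........................
........................
........................
......##................
....#####...............
....######..............
.....#######............
.......#####............
.......######...........
........######..........
.........#######........
..........#######.......
..........#######.......
..........#######.......
...........######.......
............####........
............###.........
........................
........................
........................
........................
[536.7 349.2   9.6] [535.9 347.7  11.5]
EighResult(eigenvalues=array([ 24.4, 219.8]), eigenvectors=array([[ 0.7, -0.7],
       [-0.7, -0.7]]))
lidtop ((522.7577514648438, 161.7742462158203), (94.34898376464844, 207.917236328125), 86.36203002929688) [541.7 160.2 110.8]
all [410.8   0.7] [629.2 214.9]
pad 172 [526.4  20.6  87.7] ((526.6596069335938, 20.316747665405273), (37.73297882080078, 42.272377014160156), 84.83635711669922)
```

```bash
cat >> h.py <<'E'
np.set_printoptions(precision=3,suppress=True)
def down(yaw,tilt=0):
    """tool x at world yaw (deg), pointing down; tilt (deg) turns it about tool x"""
    y=np.radians(yaw); X=np.array([np.cos(y),np.sin(y),0]); Z=np.array([0,0,-1.])
    return np.stack([X,np.cross(Z,X),Z],1)@R.from_euler('x',tilt,degrees=True).as_matrix()
def row(p,Rm):
    T=tool(); return np.r_[R.from_matrix(T[:3,:3].T@Rm).as_rotvec(degrees=True)/5,T[:3,:3].T@(np.array(p)-T[:3,3])/40]
E
python3 - <<'E'
from h import *
print(row([520,-200,260],down(21.2)));print(row([525,335,200],down(45)))
E
```

```text
[-0.024  0.001 -0.001 10.314 -8.746 -0.727]
[ -0.024  -0.004  -4.761  15.266 -21.168   0.799]
```

>>> play_rows(steps=[[[0, 0, 0, 10.3, -8.75, -0.75, 1], [0, 0, 0, 10.3, -8.75, -0.75, 1], [0, 0, 0, 10.3, -8.75, -0.75, 1], [0, 0, 0, 10.3, -8.75, -0.75, 1], [0, 0, 0, 10.3, -8.75, -0.75, 1], [0, 0, 0, 10.3, -8.75, -0.75, 1], [0, 0, 0, 10.3, -8.75, -0.75, 1], [0, 0, 0, 10.3, -8.75, -0.75, 1], [0, 0, 0, 10.3, -8.75, -0.75, 1], [0, 0, 0, 10.3, -8.75, -0.75, 1], [0, 0, 0, 10.3, -8.75, -0.75, 1], [0, 0, 0, 10.3, -8.75, -0.75, 1], [0, 0, 0, 10.3, -8.75, -0.75, 1], [0, 0, 0, 10.3, -8.75, -0.75, 1], [0, 0, 0, 10.3, -8.75, -0.75, 1], [0, 0, 0, 10.3, -8.75, -0.75, 1]]])

```text
clock: 1.43
tool_pos: [519.1, -201.0, 260.9]
eef_rot: [0.983, 0.184, -0.001, 0.0]
force: [0.1, -0.9, -0.2]
finger_gap: 85.4
grip_force: 0.0
```

```bash
python3 - <<'E'
from h import *
print(row([525,335,200],down(45)), robot.sense()['joints'])
E
```

```text
[ -0.004   0.015  -4.757   4.988 -12.438   1.517] [ 0.317  0.345 -0.037  1.961  0.018  0.837 -0.931]
```

>>> play_rows(steps=[[[0, 0, -4.75, 5, -12.4, 1.5, 1], [0, 0, -4.75, 5, -12.4, 1.5, 1], [0, 0, -4.75, 5, -12.4, 1.5, 1], [0, 0, -4.75, 5, -12.4, 1.5, 1], [0, 0, -4.75, 5, -12.4, 1.5, 1], [0, 0, -4.75, 5, -12.4, 1.5, 1], [0, 0, -4.75, 5, -12.4, 1.5, 1], [0, 0, -4.75, 5, -12.4, 1.5, 1], [0, 0, -4.75, 5, -12.4, 1.5, 1], [0, 0, -4.75, 5, -12.4, 1.5, 1], [0, 0, -4.75, 5, -12.4, 1.5, 1], [0, 0, -4.75, 5, -12.4, 1.5, 1], [0, 0, -4.75, 5, -12.4, 1.5, 1], [0, 0, -4.75, 5, -12.4, 1.5, 1], [0, 0, -4.75, 5, -12.4, 1.5, 1], [0, 0, -4.75, 5, -12.4, 1.5, 1], [0, 0, -4.75, 5, -12.4, 1.5, 1]]])

```text
clock: 2.85
tool_pos: [528.0, 330.3, 200.9]
eef_rot: [0.925, 0.38, -0.001, 0.001]
force: [0.1, -1.0, -0.4]
finger_gap: 85.7
grip_force: 0.0
```

```bash
python3 - <<'E'
from h import *
T=tool(); c=robot.capture('wrist'); save(c,'w1.png')
W=cloud(c,T@np.array(c['tool_from_camera'])); np.savez('w1.npz',W=W,img=c['img'])
hsv=cv2.cvtColor(c['img'],cv2.COLOR_RGB2HSV)
blue=(hsv[...,0]>105)&(hsv[...,0]<135)&(hsv[...,1]>100)
m=~blue&(np.hypot(W[...,0]-537,W[...,1]-348)<50)&(W[...,2]<30)
n,l,st,ce=cv2.connectedComponentsWithStats(m.astype(np.uint8))
for i in range(1,n):
    if st[i,4]>100:
        P=W[l==i]; print(st[i],ce[i],cv2.minAreaRect(P[:,:2].astype(np.float32)),np.percentile(P[:,2],[5,50,95,99]))
print(T[:3,3])
E
```

```text
[243 120  16  52 639] [250.883 146.316] ((536.2177124023438, 350.51947021484375), (54.295719146728516, 15.729863166809082), 44.01636505126953) [ 1.279 13.21  14.767 15.206]
[527.998 330.282 200.905]
```

View pics/w1.png

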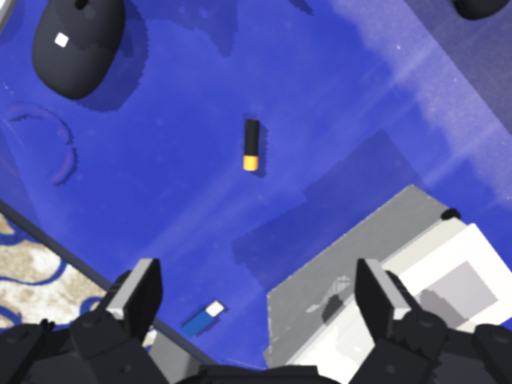

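The wrist view shows the cell upright at (251,146), about 52 px long, with no neighbour within 100 mm. It measures (536, 350.5) at 44° with its top at 14 mm, which fits the given sizes.

```bash
python3 - <<'E'
from h import *
z=np.load('w1.npz');W=z['W']; m=(np.hypot(W[...,0]-537,W[...,1]-350)<45)&(W[...,2]>6)&(W[...,2]<25)
print(cv2.minAreaRect(W[m][:,:2].astype(np.float32)))
print(row([536,350,60],down(44.5)),row([536,350,2.5],down(44.5)))
E
```

```text
((538.833984375, 351.68853759765625), (49.203102111816406, 13.957122802734375), 41.914886474609375)
[ 0.017  0.016  0.035  0.49  -0.21   3.527] [ 0.017  0.016  0.035  0.492 -0.212  4.965]
```

>>> play_rows(steps=[[[0, 0, 0.4, 0.56, -0.2, 3.5, 0.45], [0, 0, 0.4, 0.56, -0.2, 3.5, 0.45], [0, 0, 0.4, 0.56, -0.2, 3.5, 0.45], [0, 0, 0.4, 0.56, -0.2, 3.5, 0.45], [0, 0, 0.4, 0.56, -0.2, 3.5, 0.45], [0, 0, 0.4, 0.56, -0.2, 3.5, 0.45], [0, 0, 0.4, 0.56, -0.2, 3.8, 0.45], [0, 0, 0.4, 0.56, -0.2, 4.1, 0.45], [0, 0, 0.4, 0.56, -0.2, 4.4, 0.45], [0, 0, 0.4, 0.56, -0.2, 4.6, 0.45], [0, 0, 0.4, 0.56, -0.2, 4.8, 0.45], [0, 0, 0.4, 0.56, -0.2, 4.92, 0.45], [0, 0, 0.4, 0.56, -0.2, 4.92, 0.45], [0, 0, 0.4, 0.56, -0.2, 4.92, 0.45]]])

```text
clock: 4.07
tool_pos: [536.9, 355.5, 4.1]
eef_rot: [0.931, 0.366, -0.0, 0.0]
force: [-0.5, -0.0, 0.3]
finger_gap: 38.7
grip_force: 0.0
```

>>> play_rows(steps=[[[0, 0, 0, -0.04, 0.1, 0.03, 0.45], [0, 0, 0, -0.04, 0.1, 0.03, 0.45], [0, 0, 0, -0.04, 0.1, 0.03, 0.0], [0, 0, 0, -0.04, 0.1, 0.03, 0.0], [0, 0, 0, -0.04, 0.1, 0.03, 0.0], [0, 0, 0, -0.04, 0.1, 0.03, 0.0], [0, 0, 0, -0.04, 0.1, 0.03, 0.0], [0, 0, 0, -0.04, 0.1, 0.03, 0.0], [0, 0, 0, -0.04, 0.1, 0.03, 0.0], [0, 0, 0, -0.04, 0.1, 0.03, 0.0]]])

```text
clock: 4.9
tool_pos: [539.0, 351.5, 3.8]
eef_rot: [0.931, 0.366, 0.0, 0.0]
force: [-0.5, -0.8, 5.3]
finger_gap: 11.2
grip_force: 58.9
```

>>> play_rows(steps=[[[0, 0, 0, 0, 0, -0.1, 0], [0, 0, 0, 0, 0, -0.3, 0], [0, 0, 0, 0, 0, -0.6, 0], [0, 0, 0, 0, 0, -1, 0], [0, 0, 0, 0, 0, -1, 0], [0, 0, 0, 0, 0, -1, 0]]])

```text
clock: 5.4
tool_pos: [539.4, 352.2, 44.8]
eef_rot: [0.931, 0.366, 0.001, -0.0]
force: [-0.4, -0.3, 0.2]
finger_gap: 11.1
grip_force: 58.7
```

```bash
python3 - <<'E'
from h import *
T=tool(); c=robot.capture('wrist'); save(c,'w2.png'); s=robot.sense(); print(s['force'],s['finger_gap'],s['grip_force'])
np.savez('w2.npz',W=cloud(c,np.array(c['tool_from_camera'])),img=c['img'])
E
```

```text
[-0.057 -0.486 -0.353] 11.642900684864989 58.72661769390106
```

View pics/w2.png

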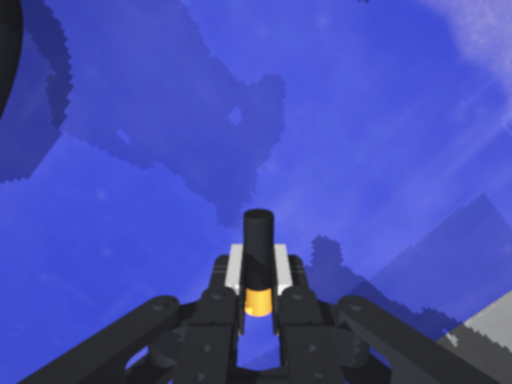

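The cell is held between the white pads at (258,262), in line with the tool's x. Next I measure where it sits in the tool frame and work out the placing pose.

```bash
python3 - <<'E'
from h import *
z=np.load('w2.npz');W=z['W']
for v in (215,225,240,260,280,300,310): print(v,W[v,258],W[v,248],W[v,268])
y=np.radians(-3.6); ex=np.array([np.cos(y),np.sin(y),0]); ey=np.array([-np.sin(y),np.cos(y),0])
O=np.array([535.2,161,0]); spot=O-75*ex+[0,0,99]
n=np.sin(.3)*ex+np.cos(.3)*np.array([0,0,1]); print('spot',spot,n)
# tool y along +-ex: yaw 86.4 -> tool y = (sin,-cos)=+ex ; z -> -n
for t in(17.2,-17.2):
    Rm=down(86.4,t); print(t,Rm[:,2],-n)
E
```

```text
215 [24.105 -0.893 -4.615] [24.865 -5.244 -6.561] [24.755  3.474 -6.28 ]
225 [21.603 -0.886 -9.977] [20.747 -5.243 -7.962] [20.999  3.445 -8.556]
240 [ 14.617  -0.891 -10.148] [13.905 -5.29  -8.659] [13.71   3.515 -8.25 ]
260 [  5.1    -0.897 -10.573] [ 3.936 -5.395 -8.465] [ 3.776  3.602 -8.173]
280 [ -5.     -0.904 -10.624] [-6.69  -5.517 -7.937] [-6.253  3.675 -8.63 ]
300 [-16.197  -0.914  -9.733] [-17.333  -5.617  -8.133] [-16.327   3.736  -9.548]
310 [-21.851  -0.918  -9.518] [-22.593  -5.657  -8.532] [-22.562   3.815  -8.568]
spot [460.348 165.709  99.   ] [ 0.295 -0.019  0.955]
17.2 [-0.295  0.019 -0.955] [-0.295  0.019 -0.955]
-17.2 [ 0.295 -0.019 -0.955] [-0.295  0.019 -0.955]
```

```bash
python3 - <<'E'
from h import *
n=np.array([.295,-.019,.955]); spot=np.array([460.3,165.7,99]); Rm=down(86.4,17.2)
off=Rm@np.array([1,-0.9,0])
print(row(spot-off+n*65,Rm),row(spot-off+n*5.5,Rm))
print(row([500,300,190],down(60,5)))
E
```

```text
[ 3.277 -1.315 -8.623 -4.275  2.449 -2.928] [ 3.277 -1.315 -8.623 -4.578  2.13  -1.507]
[ 0.994 -0.16  -3.409 -1.587  0.286 -3.655]
```

>>> play_rows(steps=[[[0, 0, 0, 0, 0, -3.7, 0], [0, 0, 0, 0, 0, -3.7, 0], [0, 0, 0, 0, 0, -3.7, 0], [1.6, -0.6, -4.3, -2.1, 1.2, -3.7, 0], [1.6, -0.6, -4.3, -2.1, 1.2, -3.7, 0], [1.6, -0.6, -4.3, -2.1, 1.2, -3.7, 0], [3.28, -1.32, -8.62, -4.28, 2.45, -3.3, 0], [3.28, -1.32, -8.62, -4.28, 2.45, -3.3, 0], [3.28, -1.32, -8.62, -4.28, 2.45, -3.3, 0], [3.28, -1.32, -8.62, -4.28, 2.45, -3.3, 0], [3.28, -1.32, -8.62, -4.28, 2.45, -2.93, 0], [3.28, -1.32, -8.62, -4.28, 2.45, -2.93, 0], [3.28, -1.32, -8.62, -4.28, 2.45, -2.93, 0], [3.28, -1.32, -8.62, -4.28, 2.45, -2.93, 0]]])

```text
clock: 6.62
tool_pos: [479.6, 163.4, 160.5]
eef_rot: [0.721, 0.677, -0.103, -0.109]
force: [-0.4, -0.6, -0.1]
finger_gap: 11.7
grip_force: 58.8
```

```bash
python3 - <<'E'
from h import *
T=tool(); c=robot.capture('wrist'); save(c,'w3.png'); print(T)
W=cloud(c,np.array(c['tool_from_camera']));np.savez('w3.npz',W=W,img=c['img'])
n=np.array([.295,-.019,.955]); spot=np.array([460.3,165.7,99]); Rm=down(86.4,17.2)
off=Rm@np.array([1,-0.9,0])
print(row(spot-off+n*5.5,Rm),robot.sense()['finger_gap'])
E
```

```text
[[  0.062   0.953  -0.297 479.608]
 [  0.998  -0.06    0.017 163.369]
 [ -0.001  -0.297  -0.955 160.468]
 [  0.      0.      0.      1.   ]]
[-0.012  0.013  0.003 -0.002  0.012  1.483] 11.055269296494219
```

View pics/w3.png

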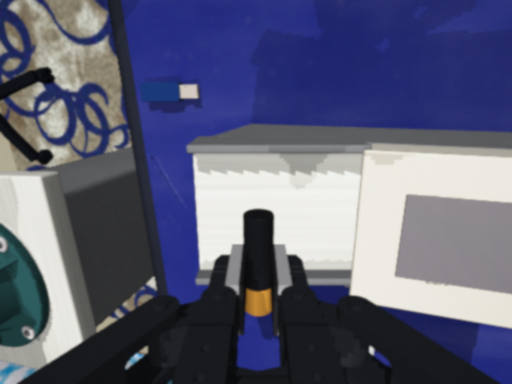

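The chute lies square under the cell: cheeks at rows 148 and 276, lip edge at column 358, cell at (258,262). I check the chute's middle in the tool frame.

```bash
python3 - <<'E'
from h import *
W=np.load('w3.npz')['W']
for u,v in [(215,200),(300,200),(340,200),(300,160),(300,262),(300,148),(300,276),(220,148),(220,276),(366,150),(353,290),(357,200),(364,200)]: print((u,v),W[v,u])
E
```

```text
(215, 200) [  9.13  -29.479  63.518]
(300, 200) [ 8.941 25.724 64.082]
(340, 200) [ 8.745 51.879 64.664]
(300, 160) [35.49  24.641 63.524]
(300, 262) [  6.636  16.709 -12.935]
(300, 148) [45.161 22.814 51.198]
(300, 276) [  6.162  15.482 -23.472]
(220, 148) [ 44.965 -23.752  52.353]
(220, 276) [  6.9   -16.69  -24.692]
(366, 150) [46.905 55.979 34.988]
(353, 290) [-39.141  56.463  34.672]
(357, 200) [ 9.328 62.426 62.943]
(364, 200) [19.081 57.362 34.135]
```

>>> play_rows(steps=[[[0, 0, 0, 0, 0, 0.6, 0], [0, 0, 0, 0, 0, 1.0, 0], [0, 0, 0, 0, 0, 1.2, 0], [0, 0, 0, 0, 0, 1.35, 0], [0, 0, 0, 0, 0, 1.42, 0], [0, 0, 0, 0, 0, 1.46, 0], [0, 0, 0, 0, 0, 1.46, 0], [0, 0, 0, 0, 0, 1.46, 0]]])

```text
clock: 7.33
tool_pos: [463.4, 164.4, 105.2]
eef_rot: [0.721, 0.677, -0.102, -0.109]
force: [0.1, -0.4, -0.8]
finger_gap: 11.7
grip_force: 58.8
```

>>> play_rows(steps=[[[0, 0, 0, 0, 0, 0.04, 0], [0, 0, 0, 0, 0, 0.04, 0], [0, 0, 0, 0, 0, 0.04, 0], [0, 0, 0, 0, 0, 0.04, 0.2], [0, 0, 0, 0, 0, 0.04, 0.25], [0, 0, 0, 0, 0, 0.04, 0.3], [0, 0, 0, 0, 0, 0.04, 0.35], [0, 0, 0, 0, 0, 0.04, 0.4], [0, 0, 0, 0, 0, 0.04, 0.45], [0, 0, 0, 0, 0, 0.04, 0.5], [0, 0, 0, 0, 0, 0.04, 0.5], [0, 0, 0, 0, 0, 0.04, 0.5], [0, 0, 0, 0, 0, -0.3, 0.5], [0, 0, 0, 0, 0, -0.8, 0.5], [0, 0, 0, 0, 0, -1.5, 0.5], [0, 0, 0, 0, 0, -2.2, 0.5], [0, 0, 0, 0, 0, -2.2, 0.5], [0, 0, 0, 0, 0, -2.2, 0.5]]])

```text
clock: 8.83
tool_pos: [490.2, 163.0, 190.0]
eef_rot: [0.721, 0.677, -0.101, -0.108]
force: [0.3, -0.4, -0.1]
finger_gap: 42.9
grip_force: 0.0
```

```bash
python3 - <<'E'
from h import *
T=tool(); c=robot.capture('wrist'); save(c,'w4.png'); W=cloud(c,T@np.array(c['tool_from_camera']));np.savez('w4.npz',W=W,img=c['img'])
# plan: raise to z 200 then above pad
s=robot.sense(); print(s['tool_pos'],s['joints'])
for p in ([526.4,20.5,130],[526.4,20.5,92]): print(row(p,down(86.4)))
E
```

```text
[488.757 162.485 188.878] [ 0.026  0.551 -0.514  1.925  0.135  0.997 -0.609]
[-3.446  0.012 -0.006 -3.481  1.548  1.065]
[-3.446  0.012 -0.006 -3.48   1.83   1.972]
```

View pics/w4.png

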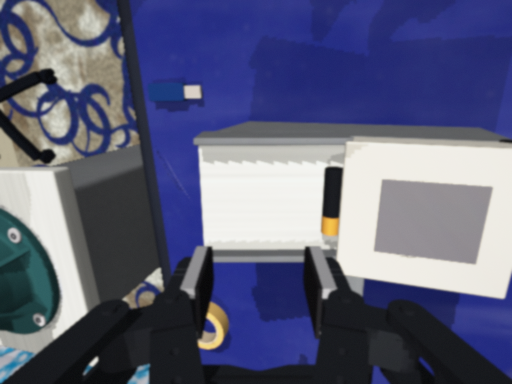

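The cell lies crosswise at (332,200), up against the lip of the shut lid. Now I go to the lever with the fingers shut.

>>> play_rows(steps=[[[-3.45, 0, 0, -3.48, 1.1, -0.37, 0], [-3.45, 0, 0, -3.48, 1.1, -0.37, 0], [-3.45, 0, 0, -3.48, 1.1, -0.37, 0], [-3.45, 0, 0, -3.48, 1.1, -0.37, 0], [-3.45, 0, 0, -3.48, 1.1, -0.37, 0], [-3.45, 0, 0, -3.48, 1.1, -0.37, 0], [-3.45, 0, 0, -3.48, 1.55, 1.06, 0], [-3.45, 0, 0, -3.48, 1.55, 1.06, 0], [-3.45, 0, 0, -3.48, 1.55, 1.06, 0], [-3.45, 0, 0, -3.48, 1.55, 1.06, 0], [-3.45, 0, 0, -3.48, 1.55, 1.06, 0]]])

```text
clock: 9.8
tool_pos: [526.9, 22.2, 130.4]
eef_rot: [0.728, 0.685, -0.0, 0.0]
force: [0.4, 0.7, 0.6]
finger_gap: 0.2
grip_force: 0.0
```

```bash
python3 - <<'E'
from h import *
print(tool()[:3,3],row([526.4,19,92],down(86.4)),row([526.4,19,51],down(86.4)),robot.sense()['finger_gap'])
E
```

```text
[526.875  22.222 130.431] [ 0.001  0.001  0.02  -0.081 -0.007  0.961] [ 0.001  0.001  0.02  -0.081 -0.007  1.986] 0.1647718524868571
```

>>> play_rows(steps=[[[0, 0, 0, -0.08, 0, 0.5, 0], [0, 0, 0, -0.08, 0, 0.8, 0], [0, 0, 0, -0.08, 0, 1.0, 0], [0, 0, 0, -0.08, 0, 1.15, 0], [0, 0, 0, -0.08, 0, 1.3, 0], [0, 0, 0, -0.08, 0, 1.45, 0], [0, 0, 0, -0.08, 0, 1.6, 0], [0, 0, 0, -0.08, 0, 1.75, 0], [0, 0, 0, -0.08, 0, 1.85, 0], [0, 0, 0, -0.08, 0, 1.92, 0], [0, 0, 0, -0.08, 0, 1.95, 0], [0, 0, 0, -0.08, 0, 1.95, 0], [0, 0, 0, -0.08, 0, 1.95, 0], [0, 0, 0, -0.08, 0, 1.95, 0], [0, 0, 0, -0.08, 0, 1.95, 0], [0, 0, 0, -0.08, 0, 1.95, 0], [0, 0, 0, -0.08, 0, 1.95, 0], [0, 0, 0, -0.08, 0, 1.95, 0], [0, 0, 0, -0.08, 0, 1.95, 0], [0, 0, 0, -0.08, 0, 1.95, 0]]])

```text
clock: 11.47
tool_pos: [527.2, 16.6, 52.4]
eef_rot: [0.729, 0.684, -0.0, 0.001]
force: [0.6, -4.1, 5.9]
finger_gap: -0.1
grip_force: 3.2
```

```bash
python3 - <<'E'
from h import *
a=robot.capture('scene');b=robot.capture('top')
im=np.hstack([cv2.resize(a['img'][170:300,170:330],(400,325)),cv2.resize(b['img'][155:259,185:313],(400,325))])
cv2.imwrite('pics/p5.png',im[:,:,::-1])
E
```

```text
(no output)
```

View pics/p5.png

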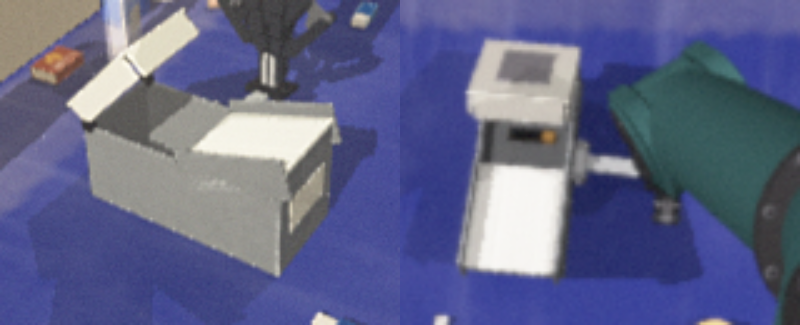

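The lid is fully raised, and the cell lies inside the box (gold end at (548,136) in the right half). The chute is empty. Releasing the lever gently.

>>> play_rows(steps=[[[0, 0, 0, 0, 0, -0.1, 0], [0, 0, 0, 0, 0, -0.2, 0], [0, 0, 0, 0, 0, -0.3, 0], [0, 0, 0, 0, 0, -0.4, 0], [0, 0, 0, 0, 0, -0.5, 0], [0, 0, 0, 0, 0, -0.6, 0], [0, 0, 0, 0, 0, -0.7, 0], [0, 0, 0, 0, 0, -0.8, 0], [0, 0, 0, 0, 0, -0.9, 0], [0, 0, 0, 0, 0, -1.0, 0], [0, 0, 0, 0, 0, -1.1, 0], [0, 0, 0, 0, 0, -1.3, 0], [0, 0, 0, 0, 0, -1.8, 0], [0, 0, 0, 0, 0, -2.5, 0], [0, 0, 0, 0, 0, -3.5, 0], [0, 0, 0, 0, 0, -3.8, 0], [0, 0, 0, 0, 0, -3.8, 0], [0, 0, 0, 0, 0, -3.8, 0], [0, 0, 0, 0, 0, -3.8, 0]]])

```text
clock: 13.15
tool_pos: [525.1, 16.9, 203.2]
eef_rot: [0.729, 0.684, -0.002, -0.0]
force: [0.3, 0.1, -0.6]
finger_gap: -0.1
grip_force: 0.0
```

```bash
python3 - <<'E'
from h import *
a=robot.capture('scene');b=robot.capture('top')
im=np.hstack([cv2.resize(a['img'][170:300,170:330],(400,325)),cv2.resize(b['img'][155:259,185:313],(400,325))])
cv2.imwrite('pics/p6.png',im[:,:,::-1])
W=cloud(b)
for u,v in [(225,178),(225,190),(225,205),(221,228),(268,205)]: print((u,v),W[v,u])
print(robot.sense()['force'])
E
```

```text
(225, 178) [611.653 158.11  107.085]
(225, 190) [573.265 156.024 113.59 ]
(225, 205) [528.516 154.812 108.175]
(221, 228) [459.932 164.777 101.169]
(268, 205) [467.893  36.843 538.605]
[ 0.431  0.529 -0.58 ]
```

View pics/p6.png

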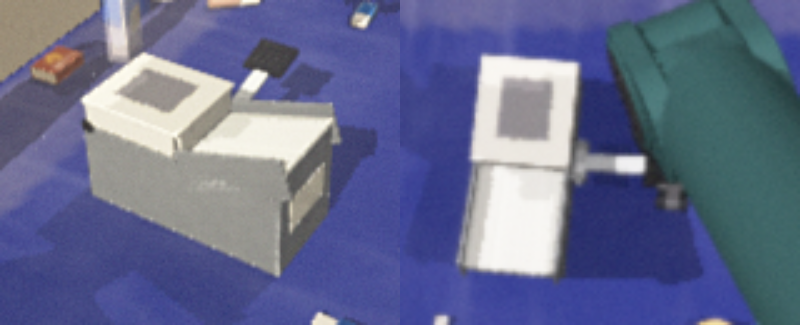

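The lid is flat and shut with its top at about 111 mm, the lever is back up, the chute is empty and the robot touches nothing.

```bash
python3 -c "
from cell import robot
print(robot.finish_job())"
```

```text
the job is handed in; nothing more can be done
None
```

The used cell is in the box, the lid is fully shut with the lever back up, and I handed the job in at about 13 s on the robot's clock; `finish_job()` returned no verdict.

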